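# Pop the battery hatch of the handpiece's battery box

### The job

The cells of the handpiece's battery box, the plain box without a knob, are due for a check: with a fingertip press the ridged free end of its raised hatch gently down once, so that the push-push latch lets go and the hatch pops up by itself. Move clear and watch that it stays wide open for a good second; do not push it shut again. Grip and lift nothing, do not shift the box, leave the hatch of the control box (the one with the knob) shut and the small tools round about where they lie.

Things in the scene. Friction and masses are not known exactly. Their poses are not given: they have to be found in the camera images.
- battery_box: Grey case, 110 x 86 x 45 mm (x, y, z), loose on the bench, about 0.9 kg, no knob. Origin: centre of its underside. In the middle of its top one black hatch 54 x 44 mm (x, y) stands 9 mm proud. Its hinge (steel knuckles) runs along its +x edge: axis along y, 30 mm from the origin in +x, 48 mm up; its free end, with four ridges, is the -x end, 27 mm from the origin.
- battery_hatch_press (a point): Point to press: on top of the battery box's hatch, mid-width, 12 mm from its free end, 45 mm from the hinge axis; 54 mm above the bench when shut. It moves with the hatch (z axis: normal of its upper face; x axis: towards the hinge). Open, the hatch's free end is about 102 mm above the bench.
- battery_hatch (a joint): Hatch angle, rad: about 0 to 0.02 shut and latched; negative pressed in (stop -0.118, 5.3 mm at the press point); stop 1.1 open. Sprung open: about 1.5 N at the press point moves it in. Pressed past -0.075 (3.4 mm) and let up, it is released: it rises with the finger and swings by itself to 1.1 in under a second. Pushed all the way shut, it would latch again.
- control_box: Grey painted case of the handpiece's control, 110 x 100 x 45 mm, loose, about 0.9 kg; origin at the centre of its underside. On its top a round black knob, 32 mm across and 16 mm tall, on the -y side, and a smaller black hatch, 40 x 32 mm, on the +y side, also hinged along its +x edge, with the same kind of latch. To be left alone.
- fuse_hatch (a joint): Angle of the control box's smaller hatch in rad: about 0 to 0.03 = shut and latched, negative = pressed, positive = open. It must stay shut.
- handpiece: Bystander: steel handpiece, 29 x 114 x 23 mm, lying; origin at the centre of its underside.
- tweezers_1: Bystander: steel tweezers, 13 x 165 x 10 mm, lying in front of the boxes; origin at the centre of the underside.
- loupe: Bystander: folding loupe, 24 x 32 x 19 mm; origin at the centre of its underside.
- bench_block: Bystander: steel bench block, 60 x 60 x 18 mm; origin at the centre of its underside.
- steel_pin: Bystander: small steel pin, 8 x 21 x 8 mm, lying; origin at the centre of its underside.
Not all that is in view belongs to the job. Leave any green look-alike of the battery_box alone.

How it is judged (in metres and radians):
On the way, in this order (a step that is already met when the one before it is completed fails the run):
1. the shut battery hatch is pressed in (value of joint battery_hatch below -0.04 rad and contact force between the fingers and battery_box above 0.3 N).
2. the hatch has popped and stays wide open for a second, touched by nothing (value of joint battery_hatch above 0.9 rad and contact force between each of the fingers, the arm and battery_box below 0.05 N), for 1 s.
At the end, for the whole second after the job is handed in: The battery hatch stands open past 0.9 rad and still; the control box's hatch is shut (between -0.03 and 0.06 rad); both boxes stand flat on the bench within 20 mm of where they stood, and every bystander lies within 20 mm of where it lay (value of joint battery_hatch above 0.9 rad and velocity of joint battery_hatch below 0.1 rad/s and value of joint fuse_hatch between -0.03 and 0.06 rad and distance of each of battery_box, control_box, handpiece, tweezers_1, loupe, bench_block, steel_pin from where it was at the start of the episode below 0.02 m and linear speed of battery_box below 0.02 m/s and angle between battery_box's own z axis and vertical below 0.05 rad); the robot touches nothing.
It fails at once if the popped hatch is pushed shut again (value of joint battery_hatch between 0.15 and 0.9 rad and velocity of joint battery_hatch below -0.5 rad/s).
It fails at once if the control box's hatch is pressed in or opened (value of joint fuse_hatch above 0.08 rad or value of joint fuse_hatch below -0.04 rad).
It fails at once if the battery box is pressed far too hard (over 35 N) (contact force between any of the fingers, the arm and battery_box above 35 N).
It fails at once if a box is lifted or shoved away (height (world z) of any of battery_box, control_box above 0.008 m or distance of any of battery_box, control_box from where it was at the start of the episode above 0.02 m).
It fails at once if a bystander is lifted or disturbed by more than 20 mm (distance of any of handpiece, tweezers_1, loupe, bench_block, steel_pin from where it was at the start of the episode above 0.02 m).
It also fails if it takes over 35 s, if anything falls off the work surface, if the arm or the gripper's body presses on something with over 40 N, if the wrist force passes 120 N, or if a joint passes its speed limit or range.

### The arm

A 6-joint arm with a two-finger parallel gripper is mounted at the origin on a cart in front of the work surface, level with it; the furniture and walls round the work are solid. World frame = base frame: x ahead of the robot, y to its left, z up, the work surface at z = 0. Lengths are in mm, angles in rad, forces in N, time in s.
With the tool pointing down it reaches from about 400 to 925 mm from the base axis. Payload 12.5 kg.
Tool frame: the origin (TCP) lies midway between the tips of the shut fingers; the grasp point (between the pads) lies 19 mm behind it; z points along the fingers, y is the direction in which the jaws open and shut (so a half turn about z gives the same grasp; the last joint's range is limited). The gripper opens to 95 mm and grips with 3 to 60 N. Pads are 20 mm wide; open, the fingers measure 119 mm over their backs; the gripper's body (75 mm by 180 mm) begins 59 mm behind the grasp point.
Start: joints at [1.017, 0.491, 1.559, -0, 1.092, -0.106], TCP at [270.601, 563.402, 214.661] pointing down, gripper open.
Joint ranges: [-3.1, 3.1], [-0.84, 2.19], [0.05, 2.79], [-1.13, 4.28], [0.06, 2.93], [-2.69, 2.69]. Speed limits (rad/s): [2.22, 2.22, 2.79, 3.14, 3.14, 3.14].

### API

Orientations are given as [roll, pitch, yaw] about the fixed x, y, z axes, in that order (R = Rz(yaw) Ry(pitch) Rx(roll)).
In Python, from cell import env, eyes, job_done, boxes_of, regions_of gives the robot as it stands.
- The arm moves only by the tool send_rows, never from a script. Its argument "plan" is text: rows parted by semicolons, each of 5 numbers parted by spaces: the shift along the tool's x, y, z in mm, then the turn about the tool's z in rad, then the finger opening in mm, from 0 to 95.1. In form: x y z roll gripper; .... A call has 1 to 8 rows; each row shifts and turns the pose as measured when the row begins, along the tool's axes as they then stand; what a row does not reach is not made up. A row lasts 1/10 s, in which the tool goes at most 50 mm and 8.59 degrees, less where a joint would pass 70% of its speed; a pose out of reach is approached as far as the arm can. A call with a gripper value outside its range is refused whole. The fingers move at their own pace and stop on an object; the grip force is fixed at half the most. Time passes only in rows, so rows that do not move let the fingers close. It gives the time, the measured TCP pose, the force and the opening at its end, in the units of the state.
- env.state(): the state, without advancing time (a new reading comes with each control period).
- eyes.read_camera(name): name is "scene" or "top"; returns a dict with "image" (384x512x3 uint8, red, green, blue), "vertical_fov" (degrees; the focal length in pixels is half the picture's height over the tangent of half this angle, whatever the lens; pixels are square), "cx", "cy" (the principal point, pixels), "extrinsics" (4x4, takes a point from camera to world coordinates). Camera axes: x right, y up, looking along -z (the intrinsics and any distortion apply to the point x, -y, -z); pixel columns grow to the right and rows downward; lengths in mm; the calibration is good to about 2 mm. A picture is of the moment at which its call begins. There is no depth.
- job_done(): hands the job in, once; it reports no verdict.
Trained networks look in a picture, given as the dict that the camera call returned (one of the last four; its "shot" number tells which), for a name from the list of things; names that differ only in an ending like _2 or _b are one class to them, and where a whole thing is asked for, a point or a joint stands for the part that bears it (a point fixed in the world has none). Each returns a list of dicts, best first, with "confidence" (0 to 1); they miss things now and then, are a little off and sometimes report something else, mostly with a low value. They report only what shows in the picture. A call takes as long as a camera call. They do not tell look-alikes from the thing itself.
- boxes_of(target, picture): "bbox" ([left, top, width, height] in pixels, round what is visible of it).
- regions_of(target, picture): "pixels" (384x512 bool, what is visible of it) and "bbox" ([left, top, width, height] in pixels, round what is visible of it).
The state is a dict: "t": time; "joints": joint angles; "qvel": joint speeds; "tau": joint torques, N m; "eef_pos": TCP position; "tcp_rot": TCP orientation; "ft_force": force on the tool from outside, world axes, zero at the start; "moment": the same for the moment, N m; "opening": opening from 0.0 (shut) to 1.0 (fully open).
Only numpy, scipy, OpenCV 4.12 (cv2) and the standard library are available. Lean on these libraries where they do the work, as an engineer would, in place of code of your own. Each camera call takes 0.05 s, during which the arm holds its last target.

## Working session

There is one attempt and no reset: what is moved stays moved. The work goes in short steps, Python scripts to look and compute and a tool call to move; the robot and the scene stay as the last step left them, time stands still between calls to the robot, and variables do not carry over. Pictures are saved under pics/ and viewed, and the job is handed in when it is done.

Besides the shell and the picture viewer there is one more tool, called after "Call:" in YAML: its name, and indented under it one key for each argument. send_rows: Moves the arm, as the interface text tells. Its arguments: {"type":"object","properties":{"plan":{"type":"string"}},"required":["plan"]}

```bash
mkdir -p pics
python3 - <<'E'
from cell import env, eyes, boxes_of
import cv2, numpy as np, pickle
s=env.state(); print(s)
for n in ["scene","top"]:
    p=eyes.read_camera(n); cv2.imwrite(f"pics/{n}0.png",p["image"][:,:,::-1]); 
    print(n,p["vertical_fov"],p["cx"],p["cy"],p["extrinsics"],[k for k in p])
    for t in ["battery_box","battery_hatch_press","control_box","fuse_hatch"]:
        print(t,[(b["bbox"],round(b["confidence"],2)) for b in boxes_of(t,p)[:3]])
    pickle.dump(p,open(f"{n}0.pkl","wb"))
E
```

```text
{'t': 0.0, 'joints': array([ 1.01738114e+00,  4.91555774e-01,  1.55946818e+00, -2.76046266e-05,
        1.09167883e+00, -1.05568171e-01]), 'qvel': array([-7.40202031e-04, -1.02573298e-03,  1.33429163e-03,  7.39939564e-05,
        6.54160788e-04, -1.12316687e-03]), 'tau': array([ 8.26389078e-04, -6.12633777e+01, -2.58181322e+01,  6.92211371e-02,
        4.81310394e-02, -1.47011528e-04]), 'eef_pos': array([270.47750706, 563.16647529, 214.05764517]), 'tcp_rot': array([-3.14048612e+00, -9.26307934e-05,  2.69375833e+00]), 'ft_force': array([ 0.32577625,  0.21979577, -0.06776892]), 'moment': array([-0.00667677, -0.04937318,  0.03609595]), 'opening': 0.999699411364229}
scene 43.338093392556516 260.92928147052675 192.80060440531838 [[ 4.94438354e-01  3.82764326e-01 -7.80398735e-01 -2.39594790e+02]
 [-8.69153745e-01  2.28171464e-01 -4.38759104e-01 -6.19198732e+02]
 [ 1.01233886e-02  8.95225812e-01  4.45497770e-01  5.06282138e+02]
 [ 0.00000000e+00  0.00000000e+00  0.00000000e+00  1.00000000e+00]] ['image', 'vertical_fov', 'cx', 'cy', 'extrinsics', 'shot']
battery_box [([290.4, 218.0, 68.2, 56.8], 0.56)]
battery_hatch_press [([311.4, 224.3, 32.3, 19.3], 0.89), ([155.5, 179.4, 26.5, 16.1], 0.86)]
control_box [([197.3, 196.0, 68.2, 50.5], 0.64)]
fuse_hatch []
top 46.674623607108536 254.3256628825236 187.9301058561027 [[-2.54639348e-02  9.94678085e-01 -9.98353413e-02  4.12773478e+02]
 [-9.99636866e-01 -2.62163862e-02 -6.23203029e-03 -2.26891938e+02]
 [-8.81618582e-03  9.96403957e-02  9.94984455e-01  9.10998874e+02]
 [ 0.00000000e+00  0.00000000e+00  0.00000000e+00  1.00000000e+00]] ['image', 'vertical_fov', 'cx', 'cy', 'extrinsics', 'shot']
battery_box [([106.1, 164.2, 64.5, 65.3], 0.9), ([292.1, 168.5, 53.1, 60.4], 0.58)]
battery_hatch_press [([120.4, 177.0, 29.5, 36.6], 0.71), ([311.5, 180.4, 21.2, 31.5], 0.64)]
control_box [([185.6, 175.4, 65.8, 60.4], 0.73)]
fuse_hatch [([200.2, 194.4, 18.2, 20.8], 0.69)]
```

Run:
```python
import cv2
a=cv2.imread("pics/scene0.png");b=cv2.imread("pics/top0.png")
cv2.imwrite("pics/s1.png",cv2.resize(a[140:300,120:390],None,fx=2.9,fy=2.9,interpolation=cv2.INTER_CUBIC))
cv2.imwrite("pics/t1.png",cv2.resize(b[130:270,80:360],None,fx=2.85,fy=2.85,interpolation=cv2.INTER_CUBIC))
```

```text
(no output)
```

View pics/top0.png

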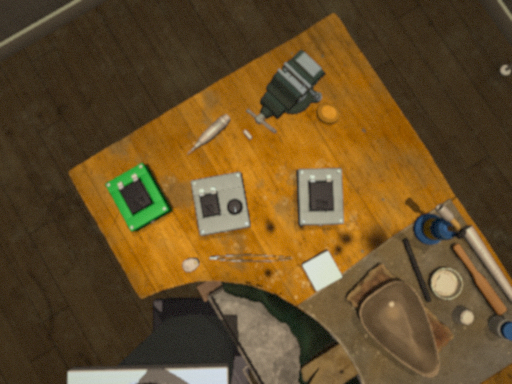

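View pics/scene0.png

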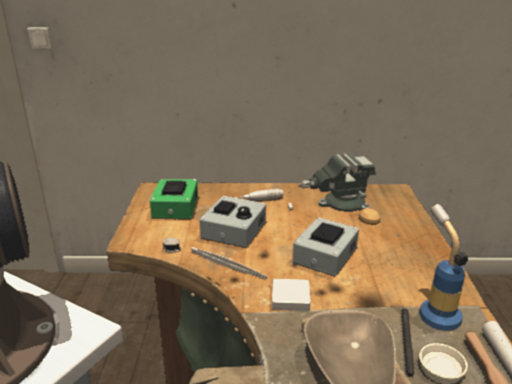

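```bash
ls pics
```

```text
s1.png
scene0.png
t1.png
top0.png
```

View pics/t1.png

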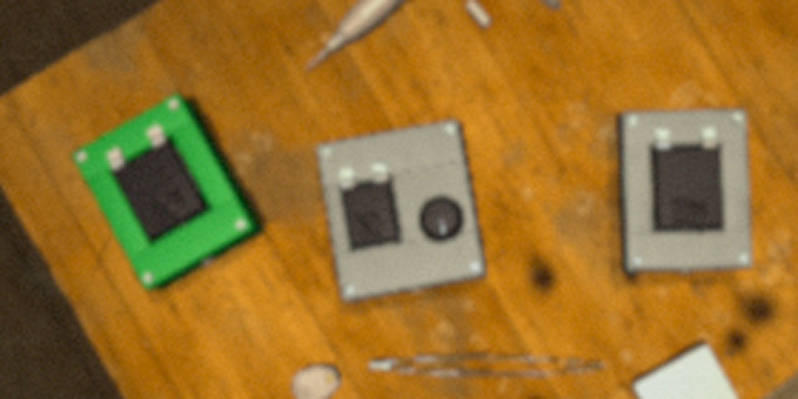

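View pics/s1.png

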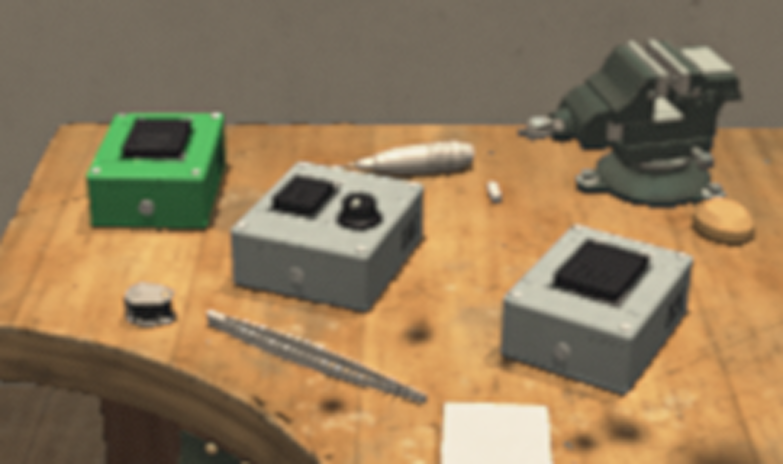

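The battery box is the right-hand grey one, with its hatch near top pixel (321,196) and the hinge knuckles on the far (+x) side. The middle grey box has the knob, and the green one is the look-alike. I'll fit its pose next.

```bash
cat > h.py <<'E'
import numpy as np, pickle, cv2
def ray(p,u,v,z):
    f=192/np.tan(np.radians(p["vertical_fov"]/2)); E=np.array(p["extrinsics"])
    d=E[:3,:3]@np.array([(u-p["cx"])/f,-(v-p["cy"])/f,-1]); o=E[:3,3]
    return (o+d*(z-o[2])/d[2])[:2]
def proj(p,X):
    f=192/np.tan(np.radians(p["vertical_fov"]/2)); E=np.array(p["extrinsics"])
    c=(np.atleast_2d(X)-E[:3,3])@E[:3,:3]
    return np.c_[p["cx"]+f*c[:,0]/-c[:,2], p["cy"]-f*c[:,1]/-c[:,2]]
E
python3 - <<'E'
from h import *
t=pickle.load(open("top0.pkl","rb")); s=pickle.load(open("scene0.pkl","rb"))
for nm,p,sc,o,case,hat in [("top",t,2.85,(80,130),[(625,113),(745,111),(749,268),(630,270)],[(655,147),(720,145),(722,229),(656,231)]),
  ("scene",s,2.9,(120,140),[(578,227),(692,262),(630,336),(508,297)],[(585,240),(650,257),(614,300),(556,275)])]:
    for z,q in [(45,case),(54,hat)]:
        W=np.array([ray(p,u/sc+o[0],v/sc+o[1],z) for u,v in q])
        print(nm,z,W.round(1).tolist(),"mean",W.mean(0).round(1),"edges",np.linalg.norm(W-np.roll(W,-1,0),axis=1).round(1), "yaw",[round(float(np.arctan2(*(d[::-1]))),3) for d in (W[0]-W[3],W[1]-W[2])])
E
```

```text
top 45 [[533.4, -310.6], [532.6, -393.1], [424.9, -391.0], [425.6, -310.2]] mean [ 479.1 -351.2] edges [ 82.5 107.7  80.8 107.8] yaw [-0.004, -0.02]
top 54 [[508.3, -329.3], [508.5, -373.4], [451.5, -372.3], [451.3, -327.8]] mean [ 479.9 -350.7] edges [44.1 57.  44.5 57.1] yaw [-0.026, -0.019]
scene 45 [[530.0, -317.2], [525.3, -398.6], [425.5, -395.7], [427.5, -315.2]] mean [ 477.1 -356.7] edges [ 81.5  99.8  80.5 102.5] yaw [-0.02, -0.03]
scene 54 [[501.5, -333.9], [502.7, -377.9], [443.8, -377.4], [452.4, -335.6]] mean [ 475.1 -356.2] edges [44.  58.8 42.7 49.2] yaw [0.034, -0.008]
```

The two cameras agree to about 5 mm: box centre ≈ (478,-353), yaw ≈ -0.02. First I'll shut the fingers and square the tool up.

Call:
send_rows:
  plan: "0 0 0 -0.149 0; 0 0 0 -0.149 0; 0 0 0 -0.149 0; 0 0 0 0 0"

```text
t: 0.9
eef_pos: [270.6, 563.4, 214.7]
tcp_rot: [3.142, 0.0, -3.132]
ft_force: [0.2, 0.5, -0.2]
opening: 0.718
```

Call:
send_rows:
  plan: "-24 -39 0 0 0; -24 -39 0 0 0; -24 -39 0 0 0; -24 -39 0 0 0; -24 -39 0 0 0; -24 -39 0 0 0; -24 -39 0 0 0; -24 -39 0 0 0"

```text
t: 1.7
eef_pos: [464.5, 243.7, 214.5]
tcp_rot: [3.139, 0.002, 3.121]
ft_force: [0.2, 0.9, 0.1]
opening: 0.049
```

Call:
send_rows:
  plan: "-24 -39 0 0 0; -24 -39 0 0 0; -24 -39 0 0 0; -24 -39 0 0 0; 0 -45 0 0 0; 0 0 0 0 0"

```text
t: 2.3
eef_pos: [559.5, 26.3, 214.8]
tcp_rot: [3.139, 0.005, 3.086]
ft_force: [-0.3, 0.6, 0.1]
opening: 0.005
```

Call:
send_rows:
  plan: "10 -42 0 -0.01 0; 10 -42 0 -0.01 0; 10 -42 0 -0.01 0; 10 -42 0 -0.01 0; 10 -42 0 -0.01 0; 10 -42 0 -0.01 0; 10 -42 0 -0.01 0; 0 0 0 0 0"

```text
t: 3.1
eef_pos: [476.4, -273.4, 214.2]
tcp_rot: [3.14, 0.008, 3.126]
ft_force: [0.3, -0.4, 0.6]
opening: 0.004
```

Call:
send_rows:
  plan: "7 -40 0 0 0; 7 -40 0 0 0; 0 0 45 0 0; 0 0 45 0 0; 0 0 20 0 0; 0 0 0 0 0; 0 0 0 0 0"

```text
t: 3.8
eef_pos: [464.3, -353.6, 102.6]
tcp_rot: [3.142, 0.012, 3.101]
ft_force: [0.5, -0.4, -0.2]
opening: -0.0
```

Run:
```python
from cell import env, eyes
from h import *
s=env.state(); e=s["eef_pos"]; print(e,s["tcp_rot"],s["ft_force"])
for n,(r0,r1,c0,c1) in [("scene",(120,320,230,430)),("top",(110,290,220,420))]:
    p=eyes.read_camera(n); pickle.dump(p,open(n+"1.pkl","wb"))
    print(n,proj(p,[e,[463,-353,54]]).round(1).tolist())
    im=p["image"][:,:,::-1].copy()
    cv2.imwrite(f"pics/{n}2.png",cv2.resize(im[r0:r1,c0:c1],None,fx=3,fy=3,interpolation=cv2.INTER_CUBIC))
```

```text
[ 464.32373014 -353.59870422  102.58352126] [3.1415394  0.01239294 3.10069705] [ 0.4722913  -0.38260564 -0.17968444]
scene [[325.6, 210.7], [323.1, 234.7]]
top [[327.2, 202.2], [323.1, 204.6]]
```

View pics/scene2.png

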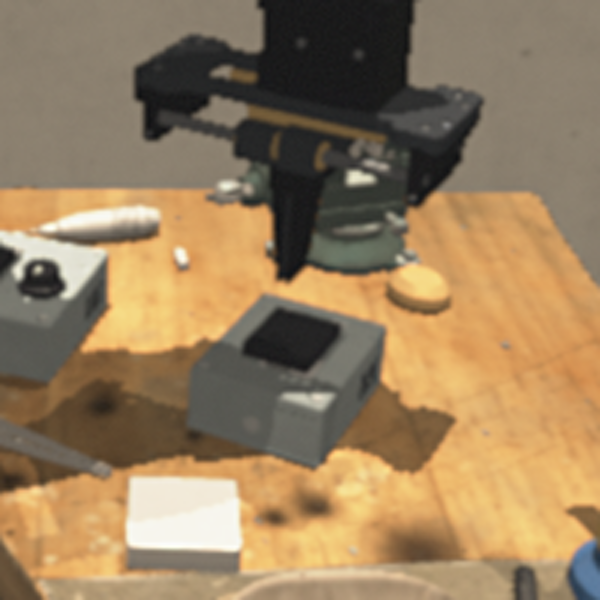

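View pics/top2.png

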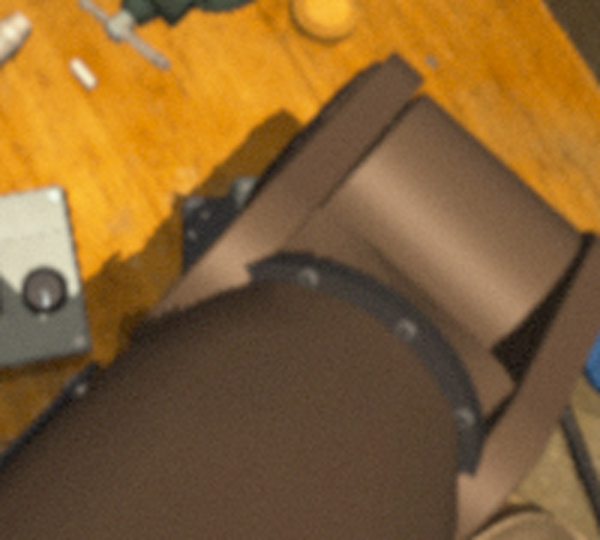

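The fingertip appears at scene pixel (326,212), and its projection is (325.6,210.7). The calibration holds, and the aim is right to within about 2 mm. Now down to just above the hatch.

Call:
send_rows:
  plan: "2 -1 30 0 0; 0 0 12 0 0; 0 0 0 0 0; 0 0 0 0 0"

```text
t: 4.3
eef_pos: [465.7, -356.0, 65.9]
tcp_rot: [-3.135, 0.02, 3.101]
ft_force: [1.1, 0.1, 0.8]
opening: 0.004
```

Call:
send_rows:
  plan: "4 1 3 0 0; 0 0 3 0 0; 0 0 0 0 0; 0 0 0 0 0"

```text
t: 4.7
eef_pos: [462.4, -355.5, 62.2]
tcp_rot: [-3.132, 0.023, 3.101]
ft_force: [-0.2, -0.5, -0.2]
opening: 0.006
```

Call:
send_rows:
  plan: "0 0 4 0 0; 0 0 3 0 0; 0 0 0 0 0"

```text
t: 5.0
eef_pos: [462.7, -355.7, 54.9]
tcp_rot: [-3.132, 0.023, 3.101]
ft_force: [0.8, 0.1, 0.5]
opening: 0.007
```

Call:
send_rows:
  plan: "0 0 2 0 0; 0 0 0 0 0"

```text
t: 5.2
eef_pos: [462.7, -355.8, 52.6]
tcp_rot: [-3.132, 0.023, 3.101]
ft_force: [-0.2, -0.5, 0.8]
opening: 0.005
```

Call:
send_rows:
  plan: "0 0 1.5 0 0; 0 0 0 0 0"

```text
t: 5.4
eef_pos: [462.7, -355.9, 51.1]
tcp_rot: [-3.132, 0.023, 3.101]
ft_force: [-0.2, 0.3, 1.0]
opening: 0.005
```

Call:
send_rows:
  plan: "0 0 1 0 0; 0 0 0 0 0"

```text
t: 5.6
eef_pos: [462.6, -355.9, 50.1]
tcp_rot: [-3.132, 0.023, 3.101]
ft_force: [-0.8, -0.3, 1.1]
opening: 0.005
```

Call:
send_rows:
  plan: "0 0 0.6 0 0; 0 0 0 0 0"

```text
t: 5.8
eef_pos: [462.7, -355.9, 49.6]
tcp_rot: [-3.132, 0.023, 3.101]
ft_force: [-0.2, -0.2, 1.7]
opening: 0.005
```

Call:
send_rows:
  plan: "0 0 0.5 0 0; 0 0 0 0 0"

```text
t: 6.0
eef_pos: [462.7, -355.9, 49.4]
tcp_rot: [-3.132, 0.023, 3.101]
ft_force: [-1.5, -0.4, 4.3]
opening: 0.0
```

The force rose to 4.3 N at z 49.4, so the hatch is at its stop. Now straight up, quickly.

Call:
send_rows:
  plan: "0 0 -50 0 0; 0 0 -50 0 0; 10 0 -48 0 0; 30 0 -30 0 0; 40 0 -20 0 0; 0 0 0 0 0; 0 0 0 0 0"

```text
t: 6.7
eef_pos: [376.5, -350.3, 251.3]
tcp_rot: [-3.132, 0.022, 3.102]
ft_force: [0.0, -0.2, 0.3]
opening: 0.006
```

Run:
```python
from cell import env, eyes
from h import *
s=env.state(); print(s["t"],s["eef_pos"],s["ft_force"])
p=eyes.read_camera("scene")
cv2.imwrite("pics/scene3.png",cv2.resize(p["image"][120:320,230:430,::-1],None,fx=3,fy=3,interpolation=cv2.INTER_CUBIC))
```

```text
6.7 [ 376.49387037 -350.26416642  251.34986033] [ 0.04428621 -0.23722855  0.30826966]
```

View pics/scene3.png

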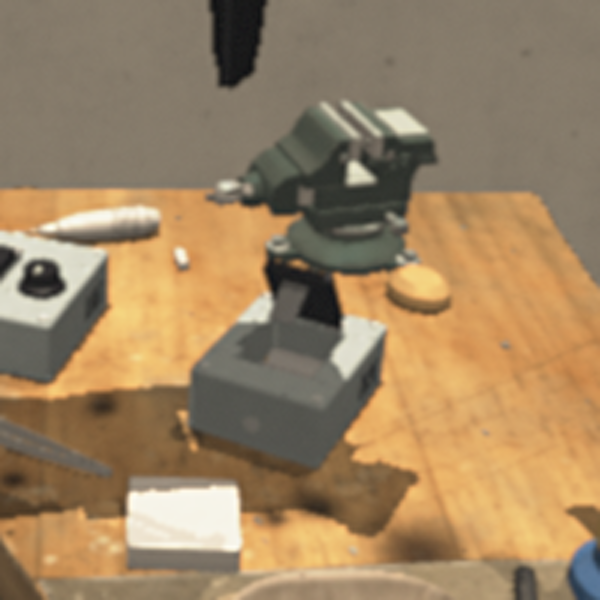

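The hatch stands wide open (crop around (303,290)) and the finger is well clear at the top. I'll wait more than a second and check again.

Call:
send_rows:
  plan: "0 0 0 0 0; 0 0 0 0 0; 0 0 0 0 0; 0 0 0 0 0; 0 0 0 0 0; 0 0 0 0 0; 0 0 0 0 0; 0 0 0 0 0"

```text
t: 7.55
eef_pos: [378.7, -349.6, 247.3]
tcp_rot: [-3.137, 0.018, 3.104]
ft_force: [-0.8, 0.0, 0.6]
opening: 0.005
```

Call:
send_rows:
  plan: "0 0 0 0 0; 0 0 0 0 0; 0 0 0 0 0; 0 0 0 0 0; 0 0 0 0 0; 0 0 0 0 0; 0 0 0 0 0; 0 0 0 0 0"

```text
t: 8.35
eef_pos: [378.6, -349.6, 247.6]
tcp_rot: [-3.137, 0.018, 3.104]
ft_force: [-0.0, 0.2, 0.6]
opening: 0.009
```

Run:
```python
from cell import env, eyes
from h import *
s=env.state(); print(s["t"],s["eef_pos"],s["ft_force"])
p=eyes.read_camera("scene"); q=pickle.load(open("scene0.pkl","rb"))
d=np.abs(p["image"].astype(int)-q["image"]).sum(2)
a=np.hstack([q["image"],p["image"]])[140:320,:,::-1]
a=np.vstack([q["image"][140:310,120:390],p["image"][140:310,120:390]])[:,:,::-1]
cv2.imwrite("pics/scene4.png",cv2.resize(a,None,fx=1.75,fy=1.75,interpolation=cv2.INTER_CUBIC))
```

```text
8.35 [ 378.64253867 -349.64587251  247.59736043] [-0.01267741  0.1637567   0.58273678]
```

View pics/scene4.png

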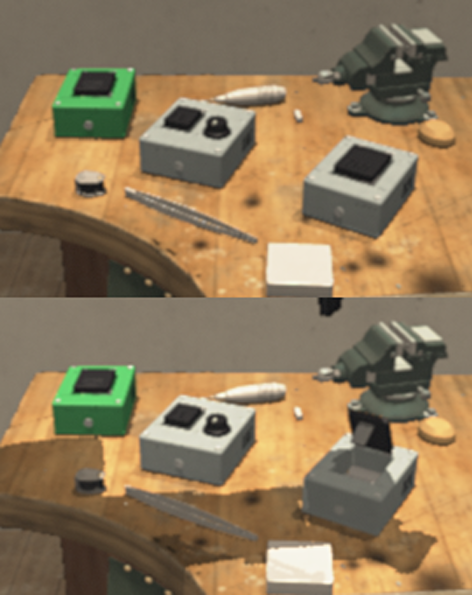

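After 1.6 s more, the hatch is still wide open. Both boxes and all the small tools look exactly where they were before, and the control box's hatch is shut.

```bash
python3 -c "
from cell import job_done
print(job_done())"
```

```text
the job is handed in; nothing more can be done
None
```

I pressed the battery box's hatch once at its free end with the shut fingertips. It reached its stop at about 4 N, then I lifted the finger quickly and the hatch popped open by itself.

- **Hatch:** the pictures at 6.7 s and again at 8.35 s show it standing wide open. I judged this by eye; I had no reading of the hatch angle.
- **Surroundings:** compared by eye with the first picture, both boxes and the bystanders look unmoved. The control box's hatch is shut. The arm was well clear, with the force reading at noise level.
- **Disagreements:** the two cameras put the box about 5 mm apart in y, so I aimed between them. While I came down, the tool drifted a few mm sideways and tilted about 0.02 rad. I corrected the sideways part before touching the hatch.

I handed the job in; it reports no verdict.

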